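Hook up the drop shield of the laser station and tip up the specimen

ROBOT

A 7-joint arm with a two-finger parallel gripper is mounted at the origin on the work surface. World frame = base frame: x ahead of the robot, y to its left, z up, the work surface at z = 0. Lengths are in m, angles in rad, forces in N, time in s.
With the tool pointing down it reaches from about 0.425 to 0.925 m from the base axis. Payload 6.8 kg.
Tool frame: the origin (TCP) lies on the centre line of the jaws, within the pads' length; the fingertips stand 25 mm ahead of it and the grasp point (between the pads) lies 6 mm ahead of it; z points along the fingers, y is the direction in which the jaws open and shut (so a half turn about z gives the same grasp; the last joint's range is limited). The gripper opens to 85 mm and grips with 20 to 120 N. Pads are 22 mm wide; open, the fingers measure 114 mm over their backs; the gripper's body (76 mm by 85 mm) begins 54 mm behind the grasp point. The pads swing forward as they close: fully open they stand 13 mm farther back than shut.
Start: joints at [-1.304, 0.477, 0.022, 1.555, -0.011, 1.109, -0.083], TCP at [0.247, 0.628, 0.256] pointing down, gripper open.
Joint ranges: [-2.96, 2.96], [-0.34, 2.1], [-1.41, 1.46], [0.24, 2.44], [-1.37, 4.51], [0.17, 1.92], [-2.96, 2.96]. Speed limits (rad/s): [2.39, 2.39, 3.14, 3.14, 3.14, 3.14, 3.14].

INTERFACE

Orientations are given as a unit quaternion [w, x, y, z].
In Python, from station import status, cams, order, models gives the robot as it stands.
- The arm moves only by the tool move_arm, never from a script. Its argument "steps" is one flat list of numbers, 7 for each row, row after row: the gripper's target within -1 to 1 (fully open at 1, half-way at 0, shut at -1), then the shift along the world's x, y, z in cm, then the turn, a rotation vector about the world's x, y, z in degrees. A call has 1 to 8 rows; each row shifts and turns the commanded pose from where the row before left it; what a row does not reach is not made up. A row lasts 1/10 s, in which the tool goes at most 50 mm and 8.59 degrees, less where a joint would pass 70% of its speed; a pose out of reach is approached as far as the arm can. A call with a gripper value outside its range is refused whole. The fingers move at their own pace and stop on an object; "newtons" is the grip in N (left out, the last holds). Time passes only in rows, so rows that do not move let the fingers close. It gives the time, the measured TCP pose, the force and the opening at its end, in the units of the state.
- status.get_obs(): the state, without advancing time (a new reading comes with each control period).
- cams.read_camera(name): name is "side" or "top" or "wrist"; returns a dict with "pixels" (384x512x3 uint8, red, green, blue), "mtx" (3x3 intrinsics, pixels), "T" (4x4, takes a point from camera to world coordinates); the wrist camera has in their place "T_tool_cam" (4x4, takes a point from camera to tool coordinates, whose origin is the TCP and whose axes are the flange's). Camera axes: x right, y down, z forward; pixel columns grow to the right and rows downward; lengths in m; the calibration is good to about 2 mm. A picture is of the moment at which its call begins: read the wrist's pose just before it. There is no depth.
- order.hand_in(): hands the job in, once; it reports no verdict.
Trained networks look in the newest picture that a camera, given by its name, has taken for a name from the list of things; names that differ only in an ending like _2 or _b are one class to them, and where a whole thing is asked for, a point or a joint stands for the part that bears it (a point fixed in the world has none). Each returns a list of dicts, best first, with "score" (0 to 1); they miss things now and then, are a little off and sometimes report something else, mostly with a low value. They report only what shows in the picture. A call takes as long as a camera call. They do not tell look-alikes from the thing itself.
- models.silhouettes(camera, query): "region" (384x512 bool, what is visible of it) and "box" ([centre column, centre row, width, height] in pixels, round what is visible of it).
- models.place_of(camera, query): "position" ([row, column] in pixels: a listed point, or the origin of a listed thing).
The state is a dict: "t": time; "q": joint angles; "joint_vel": joint speeds; "joint_torque": joint torques, N m; "eef_pos": TCP position; "tool_rot": TCP orientation; "contact_force": force on the tool from outside, world axes, zero at the start; "torque": the same for the moment, N m; "gripper_width": opening from 0.0 (shut) to 1.0 (fully open).
Only numpy, scipy, OpenCV 4.12 (cv2) and the standard library are available. Lean on these libraries where they do the work, as an engineer would, in place of code of your own. Each camera call takes 0.05 s, during which the arm holds its last target.

TASK

Open the small laser station for unloading: lift the drop shield with its slotted bar, hook the bar's slot onto the catch pin and let go, so that the shield hangs up there by itself. Then press the rocker's front tab fully down, so that the specimen plate on its other end tips up, and leave it so, with the plate still lying on its tray. Do not disturb the jar, the objective and the dish standing around.

Things in the scene. Friction and masses are not known exactly. Their poses are not given: they have to be found in the camera images.
- station: Fixed laser station. Its x axis points from its front (bar and tab, towards the robot) to its rear, y left, z up; all x, y below are along these. Origin: in the shield's plane, mid-width, on the work surface. Base plate x -130..150, y -110..110, 10 mm thick. Two guide rails at x 0, y -92 and 92, 205 mm high. White laser head on a column at the rear right (x 75..125, y -145..-50), up to 245 mm high.
- catch_axis (a point): Point on the base plate's top (10 mm above the work surface) straight below the catch pin, at x -20, y 55. The catch pin: level round steel pin, 10 mm diameter, along x, from its free end at x -26 to a collar at x 28. Its axis is fixed 216 to 258 mm above the work surface, different each time and not measured: find it by touch (from above, say) or by sight. It bears 25 N.
- post_foot (a point): Foot of the round post (13 mm diameter, 276 mm high, at x 42, y 55) on which the catch pin's dark collar is clamped.
- shield (a joint): Height of the clear drop shield (172 mm wide, 81 mm high, metal rim) above its lowest position, m; 0 down, at most 0.105. Slides freely up and down, falls when let go; with the bar it weighs 0.4 to 0.6 kg. Hooked, it hangs 0.031 to 0.073 m up.
- bar (a joint): Lean of the slotted bar, rad: 0 upright, positive when its top leans to +y. Range -0.15 to 0.85; a slightly stiff hinge keeps it where it is left. The bar is a plate 8 mm thick, 40 mm wide, at x -15, hinged on the shield's front, and can be lifted (with the shield) and swung. It is hooked upright.
- bar_hinge (a point): Hinge axis (along x) of the bar, on the shield at y 55; 100 mm above the work surface with the shield down. Distances along the bar from here: plain plate to 62 mm; mouth 62 to 78 mm, open at the bar's -y edge; seat (closed upper end of the slot) at 90 mm; top of the plate 110 mm; grip rod 140 mm.
- bar_seat (a point): Where the pin's axis lies when hooked: 85 mm from the hinge on the bar's centre line. The slot is 18 mm wide about this line; from the mouth it goes up to the seat, behind a lip (78 to 90 mm, -y edge). Swing the lifted bar towards -y over the pin, pin axis 67 to 73 mm from the hinge, until the slot's back wall (9 mm to +y) meets the pin; then let it down 12 to 18 mm.
- bar_grip (a point): Grip point of the bar: on the axis of the level, round steel grip rod at its top, 140 mm from the hinge. The rod, 12 mm diameter, runs along x, bare from x -77 to -19; this point is at x -55. It may turn between the fingers while the bar swings.
- rocker (a joint): Tip of the specimen rocker, rad: 0 level, 0.25 fully tipped (stop), front tab down and rear tray up. Pivot along y at x 20, y -34, 34 mm above the work surface. It is stiff (about 2 N on the tab) and stays where it is left.
- tab (a point): Centre of the top face of the rocker's black front tab, 34 x 50 mm (x, y), in front of the shield at x -102, y -34, 53 mm up; it moves down about 30 mm to the stop.
- tray (a point): Centre of the top face of the rocker's rear tray, 95 x 60 mm, where the specimen plate lies, behind the shield.
- coupon_mid (a point): Centre of the loose copper specimen plate, 70 x 50 x 5 mm, 60 g, lying on the tray; a low ridge at its front keeps it from sliding off when tipped.
- jar: Bystander: glass jar with black cap, 52 mm diameter, 65 mm high; origin at its underside.
- objective: Bystander: steel microscope objective standing up, 34 mm diameter, 62 mm high; origin at its underside.
- dish: Bystander: shallow glass dish, 84 mm diameter, 16 mm high; origin at its underside.
Mind the look-alikes: they are no part of the job. There is more than one size of the part that bears coupon_mid; the job needs the largest.

How it is judged:
By the outcome, as a careful person would: the job done as asked, in the order asked, and still so for the second after the job is handed in, with the robot touching nothing.
It also fails if it takes over 61 s, if anything falls off the work surface, if the arm or the gripper's body presses on something with over 40 N, if the wrist force passes 120 N, or if a joint passes its speed limit or range.

## Working session

There is one attempt and no reset: what is moved stays moved. The work goes in short steps, Python scripts to look and compute and a tool call to move; the robot and the scene stay as the last step left them, time stands still between calls to the robot, and variables do not carry over. Pictures are saved under pics/ and viewed, and the job is handed in when it is done.

Besides the shell and the picture viewer there is one more tool, called after ">>>" as name(argument=value, ...) on one line, values as JSON. move_arm: Moves the arm, as the interface text tells. Its arguments: {"type":"object","properties":{"steps":{"type":"array"},"newtons":{"type":"number"}},"required":["steps"]}

```bash
ls; mkdir -p pics
python3 - <<'E'
from station import status, cams, order, models
import cv2
o=status.get_obs(); print(o)
for n in ["side","top","wrist"]:
    d=cams.read_camera(n); cv2.imwrite(f"pics/{n}0.png",d["pixels"][:,:,::-1]); print(n,d["mtx"],d.get("T",d.get("T_tool_cam")))
E
```

```text
pics
{'t': 0.0, 'q': array([-1.3041058 ,  0.47781367,  0.02231349,  1.55645874, -0.01152369,
        1.10930175, -0.08310668]), 'joint_vel': array([-3.07987151e-04,  1.10171535e-04, -4.25711810e-04, -1.67038597e-03,
        2.37673318e-03, -6.88836057e-05, -8.33518967e-04]), 'joint_torque': array([-1.09942728e-03, -5.96447647e+01,  1.60754833e+00, -2.81193978e+01,
        1.24240288e-02,  9.39383288e-03,  2.11324232e-05]), 'eef_pos': array([0.24689022, 0.62763335, 0.25531299]), 'tool_rot': array([-1.20665459e-04,  1.86286761e-01,  9.82494979e-01, -9.19208755e-04]), 'contact_force': array([ 0.44990194, -0.54911723,  0.50099472]), 'torque': array([0.01823668, 0.02903739, 0.0136343 ]), 'gripper_width': 1.0008660372586797}
side [[439.47636695   0.         250.91914264]
 [  0.         439.47636695 189.35022598]
 [  0.           0.           1.        ]] [[-0.89181882 -0.32862628  0.31090827  0.34258878]
 [-0.45198942  0.67626937 -0.58169176  0.5675673 ]
 [-0.01909854 -0.65929091 -0.75164535  0.9246219 ]
 [ 0.          0.          0.          1.        ]]
top [[419.92570416   0.         257.56336021]
 [  0.         419.92570416 195.23232998]
 [  0.           0.           1.        ]] [[ 0.0180081  -0.98673687  0.16132596  0.49963041]
 [-0.99979965 -0.01636118  0.01153141 -0.02796678]
 [-0.00873898 -0.16150129 -0.98683381  1.04807406]
 [ 0.          0.          0.          1.        ]]
wrist [[325.75880457   0.         259.29125794]
 [  0.         325.75880457 191.54019857]
 [  0.           0.           1.        ]] [[ 8.72006216e-05 -9.60972281e-01 -2.76644660e-01  7.10389426e-02]
 [ 9.99999965e-01  1.42196543e-05  2.65813643e-04 -7.89442054e-04]
 [-2.51505751e-04 -2.76644674e-01  9.60972248e-01 -1.18049200e-01]
 [ 0.00000000e+00  0.00000000e+00  0.00000000e+00  1.00000000e+00]]
```

View pics/side0.png

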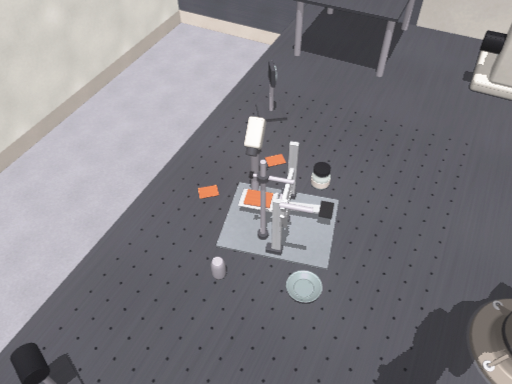

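View pics/top0.png

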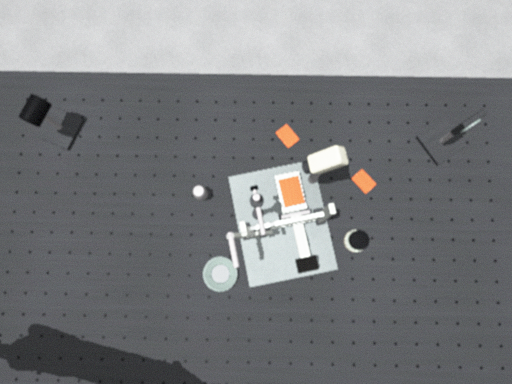

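```bash
cat > h.py <<'E'
from station import status, cams, order, models
import cv2, numpy as np
names=["station","catch_axis","post_foot","shield","bar","bar_hinge","bar_seat","bar_grip","rocker","tab","tray","coupon_mid","jar","objective","dish"]
E
python3 - <<'E'
from h import *
for c in ["side","top"]:
    for n in names:
        try: r=models.place_of(c,n)
        except Exception as e: print(c,n,e); continue
        print(c,n,[(np.round(x["position"],1).tolist(),round(x["score"],2)) for x in r][:5])
print(status.get_obs()["t"])
E
```

```text
side station [([223.3, 284.5], 0.95)]
side catch_axis [([239.5, 284.7], 0.95)]
side post_foot [([236.7, 266.5], 0.93)]
side shield it knows: bar_grip, bar_hinge, bar_seat, catch_axis, coupon_mid, dish, jar, objective, post_foot, station, tab, tray
side bar it knows: bar_grip, bar_hinge, bar_seat, catch_axis, coupon_mid, dish, jar, objective, post_foot, station, tab, tray
side bar_hinge [([219.2, 283.4], 0.67)]
side bar_seat [([211.2, 282.3], 0.7)]
side bar_grip [([240.3, 285.6], 0.63), ([205.5, 303.8], 0.54)]
side rocker it knows: bar_grip, bar_hinge, bar_seat, catch_axis, coupon_mid, dish, jar, objective, post_foot, station, tab, tray
side tab [([207.4, 324.2], 0.95)]
side tray [([195.4, 259.6], 0.75)]
side coupon_mid [([197.0, 255.6], 0.76), ([192.2, 206.6], 0.61), ([161.8, 274.7], 0.56)]
side jar [([184.6, 316.4], 0.68)]
side objective [([207.6, 301.1], 0.72), ([275.2, 218.5], 0.55)]
side dish [([289.9, 305.4], 0.89), ([239.4, 288.1], 0.38)]
top station [([222.7, 280.5], 0.7), ([215.0, 254.3], 0.48)]
top catch_axis [([235.3, 262.3], 0.86)]
top post_foot [([215.4, 255.7], 0.8)]
top shield it knows: bar_grip, bar_hinge, bar_seat, catch_axis, coupon_mid, dish, jar, objective, post_foot, station, tab, tray
top bar it knows: bar_grip, bar_hinge, bar_seat, catch_axis, coupon_mid, dish, jar, objective, post_foot, station, tab, tray
top bar_hinge [([232.9, 262.1], 0.63), ([195.6, 199.0], 0.4)]
top bar_seat [([234.5, 242.2], 0.73)]
top bar_grip [([252.4, 234.9], 0.81), ([233.4, 265.1], 0.75)]
top rocker it knows: bar_grip, bar_hinge, bar_seat, catch_axis, coupon_mid, dish, jar, objective, post_foot, station, tab, tray
top tab [([266.2, 310.8], 0.82)]
top tray [([191.8, 291.2], 0.95)]
top coupon_mid [([189.4, 294.0], 0.77), ([181.0, 362.3], 0.7), ([274.3, 216.9], 0.23)]
top jar [([239.7, 353.0], 0.84), ([274.0, 219.2], 0.44)]
top objective [([190.4, 292.2], 0.27)]
top dish [([273.6, 219.8], 0.78)]
1.35
```

Run:
```python
import cv2
a=cv2.imread("pics/side0.png")[100:310,190:350]; cv2.imwrite("pics/sz.png",cv2.resize(a,None,fx=2.85*1,fy=2.85,interpolation=cv2.INTER_CUBIC))
a=cv2.imread("pics/top0.png")[130:300,180:380]; cv2.imwrite("pics/tz.png",cv2.resize(a,None,fx=3.5,fy=3.5,interpolation=cv2.INTER_CUBIC))
```

```text
(no output)
```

View pics/sz.png

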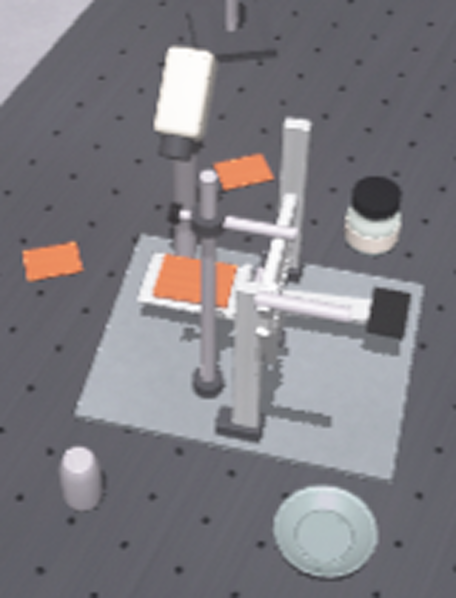

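View pics/tz.png

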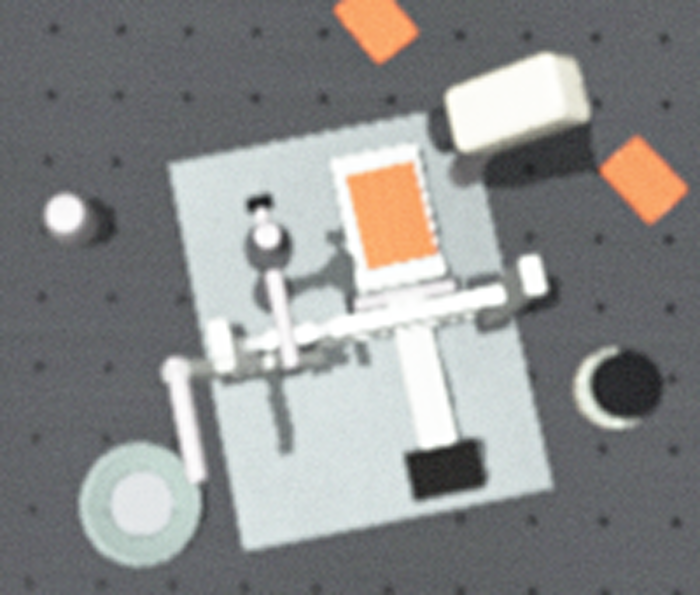

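```bash
cat >> h.py <<'E'
CAL={}
for l in ["side","top"]:
    try: CAL[l]=dict(np.load(f"{l}.npz"))
    except Exception:
        d=cams.read_camera(l); np.savez(f"{l}.npz",mtx=d["mtx"],T=d["T"]); CAL[l]=dict(mtx=d["mtx"],T=d["T"])
def proj(c,P):
    T=np.linalg.inv(CAL[c]["T"]); P=np.atleast_2d(P)
    q=(T[:3,:3]@P.T).T+T[:3,3]; q=q@CAL[c]["mtx"].T; return q[:,:2]/q[:,2:]
def ray(c,uv):
    T=CAL[c]["T"]; d=T[:3,:3]@np.linalg.inv(CAL[c]["mtx"])@[uv[0],uv[1],1]; return T[:3,3],d
def atz(c,uv,z):
    o,d=ray(c,uv); return o+d*(z-o[2])/d[2]
def S2W(p,P):
    P=np.atleast_2d(P)/1000.; c,s=np.cos(p[2]),np.sin(p[2])
    return np.c_[p[0]+c*P[:,0]-s*P[:,1],p[1]+s*P[:,0]+c*P[:,1],P[:,2]]
E
python3 - <<'E'
from h import *
from scipy.optimize import least_squares
t=lambda a,b:(180+a/3.5-.5,130+b/3.5-.5)
s=lambda a,b:(190+a/2.85-.5,100+b/2.85-.5)
obs=[("top",t(170,162),(150,110,10)),("top",t(428,112),(150,-110,10)),("top",t(550,488),(-130,-110,10)),("top",t(245,550),(-130,110,10)),
("side",s(76,416),(150,110,10)),("side",s(140,236),(150,-110,10)),("side",s(424,286),(-130,-110,10)),("side",s(391,478),(-130,110,10)),
("side",(284.7,239.5),(-20,55,10)),("side",(266.5,236.7),(42,55,10)),("side",(324.2,207.4),(-102,-34,53)),
("top",(262.3,235.3),(-20,55,10)),("top",(310.8,266.2),(-102,-34,53)),("top",t(267,233),(42,55,276)),("side",s(208,177),(42,55,276)),
("side",s(297,122),(0,-92,205)),("top",t(220,340),(0,92,205)),("top",t(532,272),(0,-92,205))]
f=lambda p:np.concatenate([proj(c,S2W(p,P))[0]-uv for c,uv,P in obs])
r=least_squares(f,[0.45,-0.05,0],loss="soft_l1"); print(r.x, np.degrees(r.x[2])); print(np.round(f(r.x).reshape(-1,2),1).tolist())
np.save("pose.npy",r.x)
p=r.x
# per-camera
for c in("top","side"):
    ob=[o for o in obs if o[0]==c]
    g=lambda p:np.concatenate([proj(c,S2W(p,P))[0]-uv for _,uv,P in ob]); print(c,least_squares(g,p,loss="soft_l1").x)
# bar lean: rod end points at top
for lean in np.arange(-.1,.9,.1):
    y=55+140*np.sin(lean);z=100+140*np.cos(lean)
    P=S2W(p,[[-19,y,z],[-77,y,z]])
    print(round(lean,1),np.round(proj("top",P),1).tolist(),np.round(proj("side",P),1).tolist())
print("obs top",t(175,370),t(200,480),"side",s(258,297),s(365,310))
E
```

```text
[ 0.5950037  -0.07789134  0.22329017] 12.793584563601614
[[-1.2, 0.3], [10.1, -2.8], [1.1, -0.6], [-0.4, 0.5], [-0.5, -0.7], [0.0, -1.0], [0.2, -1.2], [1.1, 0.2], [2.1, 0.5], [-3.7, -1.3], [1.9, 0.8], [-0.3, 2.5], [-4.3, -2.9], [-0.4, 0.2], [0.4, -0.5], [0.1, 0.2], [-0.2, -0.8], [-0.2, 0.0]]
top [ 0.59443372 -0.07857125  0.2184717 ]
side [ 0.59545552 -0.07679158  0.22584829]
-0.1 [[269.2, 228.5], [275.5, 258.3]] [[292.2, 173.3], [319.2, 177.8]]
0.0 [[262.1, 229.9], [268.4, 259.8]] [[291.0, 177.7], [318.3, 182.3]]
0.1 [[255.0, 231.4], [261.2, 261.3]] [[289.7, 182.7], [317.2, 187.4]]
0.2 [[248.0, 233.0], [254.1, 262.8]] [[288.4, 188.2], [316.2, 193.0]]
0.3 [[241.2, 234.5], [247.2, 264.3]] [[287.1, 194.1], [315.0, 199.0]]
0.4 [[234.7, 236.1], [240.6, 265.7]] [[285.8, 200.4], [313.8, 205.3]]
0.5 [[228.6, 237.6], [234.3, 267.0]] [[284.5, 206.9], [312.6, 211.9]]
0.6 [[222.9, 239.1], [228.6, 268.2]] [[283.2, 213.5], [311.4, 218.7]]
0.7 [[217.8, 240.5], [223.4, 269.4]] [[282.0, 220.3], [310.2, 225.5]]
0.8 [[213.3, 241.8], [218.8, 270.4]] [[280.8, 227.0], [309.0, 232.3]]
obs top (229.5, 235.21428571428572) (236.64285714285714, 266.6428571428571) side (280.0263157894737, 203.71052631578948) (317.5701754385965, 208.2719298245614)
```

Run:
```python
from h import *
p=np.load("pose.npy")
for z in range(210,265,6):
    P=S2W(p,[[-26,55,z],[28,55,z]]); 
    a=proj("top",P);b=proj("side",P)
    print(z,np.round((a-[180,130]+.5)*3.5).tolist(),np.round((b-[190,100]+.5)*2.85).tolist())
for n in["jar","objective","dish"]:pass
t=lambda a,b:(180+a/3.5-.5,130+b/3.5-.5)
s=lambda a,b:(190+a/2.85-.5,100+b/2.85-.5)
print("dish",atz("top",t(140,503),.008),atz("side",s(325,531),.008))
print("jar",atz("top",t(622,383),.065),atz("side",s(376,198),.065))
print("obj",atz("top",t(65,213),.062),atz("side",s(80,460),.062))
print("gripW",S2W(p,[[-55,55+140*np.sin(.46),100+140*np.cos(.46)],[-102,-34,53],[-20,55,10],[-15,55,100]]))
for n in ["pose"]: print(p)
```

```text
210 [[292.0, 368.0], [272.0, 276.0]] [[296.0, 251.0], [227.0, 239.0]]
216 [[292.0, 367.0], [272.0, 274.0]] [[297.0, 246.0], [227.0, 234.0]]
222 [[292.0, 366.0], [272.0, 273.0]] [[297.0, 241.0], [227.0, 229.0]]
228 [[292.0, 365.0], [272.0, 271.0]] [[298.0, 235.0], [227.0, 223.0]]
234 [[292.0, 365.0], [272.0, 270.0]] [[298.0, 230.0], [227.0, 218.0]]
240 [[292.0, 364.0], [272.0, 268.0]] [[298.0, 225.0], [227.0, 213.0]]
246 [[292.0, 363.0], [272.0, 267.0]] [[299.0, 219.0], [227.0, 207.0]]
252 [[292.0, 362.0], [271.0, 265.0]] [[299.0, 213.0], [228.0, 201.0]]
258 [[292.0, 362.0], [271.0, 264.0]] [[300.0, 208.0], [228.0, 196.0]]
264 [[292.0, 361.0], [271.0, 262.0]] [[300.0, 202.0], [228.0, 190.0]]
dish [0.47552573 0.0734965  0.008     ] [0.47723127 0.07045505 0.008     ]
jar [ 0.56113644 -0.2502769   0.065     ] [ 0.55989724 -0.24626185  0.065     ]
obj [0.67026801 0.1257656  0.062     ] [0.66959311 0.12768853 0.062     ]
gripW [[ 0.5154269   0.02417382  0.22544735]
 [ 0.50306487 -0.13363407  0.053     ]
 [ 0.56332106 -0.02868555  0.01      ]
 [ 0.56819693 -0.02757835  0.1       ]]
[ 0.5950037  -0.07789134  0.22329017]
```

>>> move_arm(steps=[-1,2,-4,0.8,0,0,2.1,-1,2,-4,0.8,0,0,2.1,-1,2,-4,0.8,0,0,2.1,-1,2,-4,0.8,0,0,2.1,-1,2,-4,0.8,0,0,2.1,-1,2,-4,0.8,0,0,2.1,-1,2,-4,0.8,0,0,2.1,-1,2,-4,0.8,0,0,2.1], newtons=40)

```text
t: 2.25
eef_pos: [0.4077, 0.3064, 0.3209]
tool_rot: [0.0, 0.04, 0.999, 0.0]
contact_force: [0.9, 0.6, -0.6]
gripper_width: 0.002
```

>>> move_arm(steps=[-1,2,-4,0.6,0,0,2.1,-1,2,-4,0.6,0,0,2.1,-1,2,-4,0.6,0,0,2.1,-1,2,-4,0.6,0,0,2.1,-1,2,-4,0.6,0,0,2.1,-1,2,-4,0.6,0,0,2.1,-1,2,-4,0,0,0,2.1,-1,2,-4,0,0,0,2.1])

```text
t: 3.05
eef_pos: [0.5678, -0.0135, 0.3569]
tool_rot: [0.001, -0.106, 0.994, 0.0]
contact_force: [0.8, 1.5, -0.3]
gripper_width: -0.001
```

```bash
cat >> h.py <<'E'
from scipy.spatial.transform import Rotation as Rn
def toolR(q): return Rn.from_quat([q[1],q[2],q[3],q[0]]).as_matrix()
def st(p,P):
    c,s=np.cos(p[2]),np.sin(p[2]); d=np.array(P)-[p[0],p[1],0]; return np.array([c*d[0]+s*d[1],-s*d[0]+c*d[1],d[2]])*1000
def info():
    o=status.get_obs(); p=np.load("pose.npy"); R=toolR(o["tool_rot"])
    print("t",round(o["t"],2),"eef",np.round(o["eef_pos"],4),"st",np.round(st(p,o["eef_pos"]),1),"yaw_y",round(np.degrees(np.arctan2(R[1,1],R[0,1])),2),"z",np.round(R[:,2],3),"F",np.round(o["contact_force"],1),"w",round(o["gripper_width"],3))
    return o
def wcam(name):
    o=status.get_obs(); d=cams.read_camera("wrist"); cv2.imwrite(name,d["pixels"][:,:,::-1])
    Tt=np.eye(4);Tt[:3,:3]=toolR(o["tool_rot"]);Tt[:3,3]=o["eef_pos"]; CAL["wrist"]=dict(mtx=d["mtx"],T=Tt@d["T_tool_cam"]); return d["pixels"]
E
python3 - <<'E'
from h import *
info(); wcam("pics/w1.png"); p=np.load("pose.npy")
print(np.round(proj("wrist",S2W(p,[[-26,55,230],[28,55,230],[42,55,276],[-55,117,225],[-102,-34,53],[0,92,205]])),1).tolist())
np.savez("w1.npz",**CAL["wrist"])
E
```

```text
t 3.05 eef [ 0.5678 -0.0135  0.3569] st [-12.3  68.8 356.9] yaw_y 102.23 z [ 0.001  0.    -1.   ] F [ 0.8  1.5 -0.3] w -0.001
[[241.4, 175.4], [243.1, 239.8], [240.4, 286.2], [322.2, 136.0], [175.0, 82.7], [286.3, 197.6]]
```

View pics/w1.png

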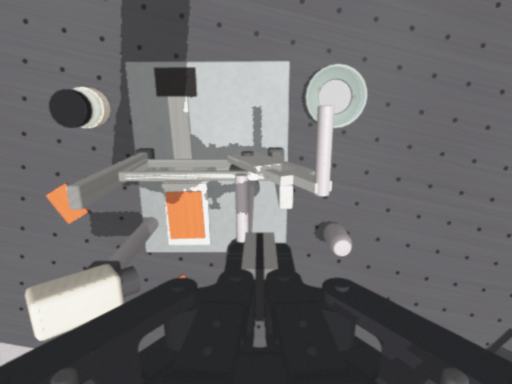

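>>> move_arm(steps=[-1,0.5,-1.3,0,0,0,0.5,-1,0,0,-3,0,0,0,-1,0,0,-3,0,0,0,-1,0,0,-1,0,0,0,-1,0,0,0,0,0,0])

```text
t: 3.6
eef_pos: [0.5712, -0.0245, 0.2851]
tool_rot: [-0.002, -0.11, 0.994, 0.0]
contact_force: [-0.1, -0.6, 0.9]
gripper_width: -0.001
```

>>> move_arm(steps=[-1,0,0,-0.4,0,0,0,-1,0,0,-0.4,0,0,0,-1,0,0,-0.4,0,0,0,-1,0,0,0,0,0,0])

```text
t: 4.0
eef_pos: [0.572, -0.0248, 0.2743]
tool_rot: [-0.0, -0.11, 0.994, 0.0]
contact_force: [0.5, -0.6, -0.5]
gripper_width: -0.0
```

Run:
```python
from h import *
info(); wcam("pics/w2.png")
```

```text
t 4.0 eef [ 0.572  -0.0248  0.2743] st [-10.6  56.9 274.3] yaw_y 102.63 z [-0.  0. -1.] F [ 0.5 -0.6 -0.5] w -0.0
```

View pics/w2.png

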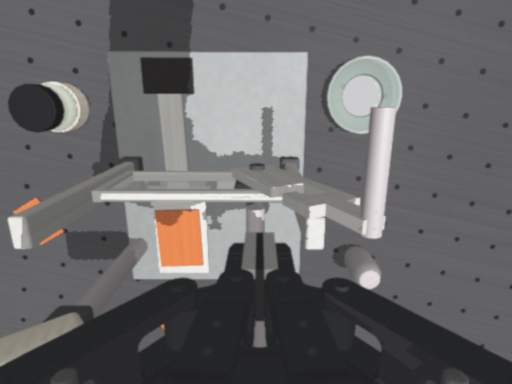

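>>> move_arm(steps=[-1,0,-0.1,-0.2,0,0,0,-1,0,-0.1,-0.2,0,0,0,-1,0,0,-0.1,0,0,0,-1,0,0,-0.1,0,0,0,-1,0,0,0,0,0,0])

```text
t: 4.55
eef_pos: [0.572, -0.0268, 0.2681]
tool_rot: [-0.0, -0.11, 0.994, 0.0]
contact_force: [0.5, -0.1, -0.3]
gripper_width: -0.003
```

>>> move_arm(steps=[-1,0,0,-0.1,0,0,0,-1,0,0,-0.1,0,0,0,-1,0,0,0,0,0,0])

```text
t: 4.85
eef_pos: [0.572, -0.0268, 0.2661]
tool_rot: [-0.0, -0.11, 0.994, 0.0]
contact_force: [-0.0, 0.5, 0.7]
gripper_width: -0.004
```

>>> move_arm(steps=[-1,0,0,-0.1,0,0,0,-1,0,0,-0.1,0,0,0,-1,0,0,0,0,0,0])

```text
t: 5.15
eef_pos: [0.572, -0.0268, 0.2641]
tool_rot: [-0.0, -0.11, 0.994, 0.0]
contact_force: [0.1, 0.4, 0.2]
gripper_width: 0.003
```

>>> move_arm(steps=[-1,0,0,-0.1,0,0,0,-1,0,0,-0.1,0,0,0,-1,0,0,0,0,0,0])

```text
t: 5.45
eef_pos: [0.572, -0.0269, 0.2621]
tool_rot: [-0.0, -0.11, 0.994, 0.0]
contact_force: [-0.5, -0.7, -0.3]
gripper_width: -0.0
```

>>> move_arm(steps=[-1,0,0,-0.1,0,0,0,-1,0,0,0,0,0,0])

```text
t: 5.65
eef_pos: [0.5721, -0.0268, 0.2612]
tool_rot: [-0.0, -0.11, 0.994, 0.0]
contact_force: [0.6, -0.5, 0.8]
gripper_width: 0.0
```

>>> move_arm(steps=[-1,0,0,-0.1,0,0,0,-1,0,0,0,0,0,0])

```text
t: 5.85
eef_pos: [0.572, -0.0268, 0.2602]
tool_rot: [-0.0, -0.11, 0.994, 0.0]
contact_force: [-0.1, 0.7, -0.4]
gripper_width: -0.0
```

>>> move_arm(steps=[-1,0,0,-0.1,0,0,0,-1,0,0,0,0,0,0])

```text
t: 6.05
eef_pos: [0.5721, -0.0268, 0.2593]
tool_rot: [0.0, -0.11, 0.994, 0.0]
contact_force: [0.2, -0.4, -0.5]
gripper_width: 0.002
```

>>> move_arm(steps=[-1,0,0,-0.1,0,0,0,-1,0,0,0,0,0,0])

```text
t: 6.25
eef_pos: [0.5722, -0.0269, 0.2591]
tool_rot: [0.0, -0.11, 0.994, 0.0]
contact_force: [-3.0, 0.3, 6.0]
gripper_width: -0.002
```

Run:
```python
from h import *
info(); d=cams.read_camera("side")["pixels"][100:310,190:350]; cv2.imwrite("pics/s2.png",cv2.resize(d[:,:,::-1],None,fx=2.85,fy=2.85,interpolation=cv2.INTER_CUBIC))
```

```text
t 6.25 eef [ 0.5722 -0.0269  0.2591] st [-10.9  54.8 259.1] yaw_y 102.62 z [ 0.  0. -1.] F [-3.   0.3  6. ] w -0.002
```

View pics/s2.png

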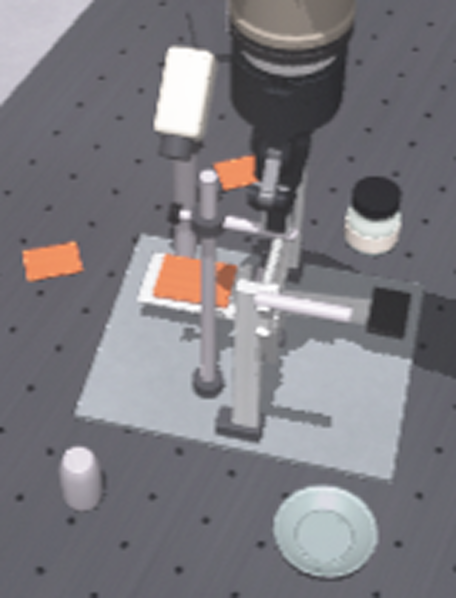

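```bash
python3 - <<'E'
from h import *
p=np.load("pose.npy")
CAL["w1"]=dict(np.load("w1.npz"))
w2T=np.eye(4);w2T[:3,:3]=toolR([0,-.11,.994,0]);w2T[:3,3]=[.572,-.0248,.2743]
import copy
info()
base=np.load("w1.npz"); 
R1=toolR([.001,-.106,.994,0]);t1=np.eye(4);t1[:3,:3]=R1;t1[:3,3]=[.5678,-.0135,.3569]
Ttc=np.array([[8.7e-05,-.960972,-.276645,.0710389],[1,1.4e-05,2.66e-4,-.000789],[-2.5e-4,-.276645,.960972,-.1180492],[0,0,0,1]])
CAL["w2"]=dict(mtx=base["mtx"],T=w2T@Ttc)
for th in (.40,.42,.44,.46,.48,.50,.52):
    y=55+140*np.sin(th);z=100+140*np.cos(th);P=S2W(p,[[-77,y,z],[-25,y,z]])
    print(th,round(y,1),round(z,1),*[np.round(proj(c,P),1).tolist() for c in("w1","w2","top","side")])
E
python3 - <<'E'
import cv2
a=cv2.imread("pics/w2.png")[90:260,300:420]; cv2.imwrite("pics/w2z.png",cv2.resize(a,None,fx=3.5,fy=3.5,interpolation=cv2.INTER_CUBIC))
E
```

```text
t 6.3 eef [ 0.5722 -0.0269  0.2591] st [-10.9  54.8 259.1] yaw_y 102.62 z [ 0.  0. -1.] F [-2.9  0.3  5.5] w -0.0
0.4 109.5 228.9 [[314.3, 106.3], [311.8, 175.7]] [[368.8, 107.5], [359.9, 208.8]] [[240.6, 265.7], [235.3, 239.1]] [[313.8, 205.3], [288.7, 200.9]]
0.42 112.1 227.8 [[317.6, 106.3], [314.9, 175.3]] [[373.3, 107.5], [364.1, 208.1]] [[239.3, 265.9], [234.0, 239.4]] [[313.6, 206.7], [288.4, 202.2]]
0.44 114.6 226.7 [[320.8, 106.2], [317.9, 174.9]] [[377.7, 107.4], [368.2, 207.4]] [[238.0, 266.2], [232.8, 239.7]] [[313.4, 208.0], [288.1, 203.4]]
0.46 117.2 225.4 [[323.9, 106.1], [320.9, 174.5]] [[381.9, 107.3], [372.1, 206.6]] [[236.8, 266.5], [231.6, 240.0]] [[313.1, 209.3], [287.9, 204.8]]
0.48 119.6 224.2 [[326.9, 106.0], [323.7, 174.1]] [[386.0, 107.2], [376.0, 205.9]] [[235.5, 266.7], [230.3, 240.3]] [[312.9, 210.6], [287.6, 206.1]]
0.5 122.1 222.9 [[329.8, 105.9], [326.5, 173.7]] [[389.9, 107.1], [379.6, 205.1]] [[234.3, 267.0], [229.2, 240.6]] [[312.6, 211.9], [287.4, 207.4]]
0.52 124.6 221.5 [[332.7, 105.9], [329.3, 173.3]] [[393.7, 107.0], [383.2, 204.3]] [[233.1, 267.3], [228.0, 240.9]] [[312.4, 213.3], [287.1, 208.7]]
```

View pics/w2z.png

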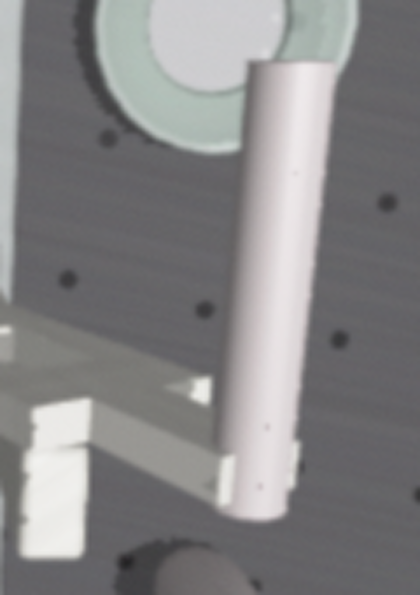

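>>> move_arm(steps=[-1,0,0,3,0,0,0,0.2,0,0,1.2,0,0,0,0.2,-2.8,2.6,0,0,0,0,0.2,-2.9,2.6,0,0,0,0,0.2,0,0,0,0,0,0,0.2,0,0,0,0,0,0])

```text
t: 6.9
eef_pos: [0.5149, 0.0257, 0.3005]
tool_rot: [0.0, -0.111, 0.994, 0.0]
contact_force: [1.1, 0.7, -0.0]
gripper_width: 0.597
```

Run:
```python
from h import *
info(); wcam("pics/w3.png")
p=np.load("pose.npy"); print(proj("wrist",S2W(p,[[-55,118,225]])))
```

```text
t 6.9 eef [0.5149 0.0257 0.3005] st [-55.1 118.8 300.5] yaw_y 102.73 z [ 0.001  0.    -1.   ] F [ 1.1  0.7 -0. ] w 0.597
[[258.25527303 215.38585619]]
```

View pics/w3.png

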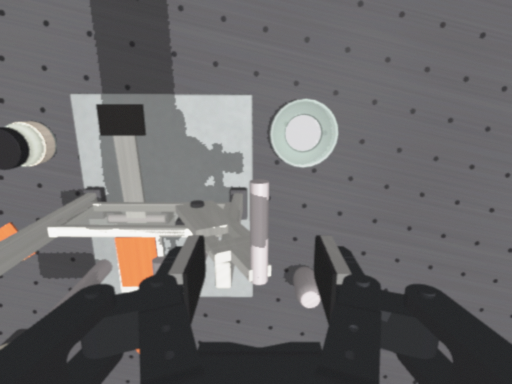

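>>> move_arm(steps=[0.2,0,0,-3,0,0,0,0.2,0,0,-2.5,0,0,0,0.2,0,0,-1.45,0,0,0,-1,0,0,0,0,0,0,-1,0,0,0,0,0,0,-1,0,0,0,0,0,0,-1,0,0,0,0,0,0], newtons=40)

```text
t: 7.65
eef_pos: [0.5161, 0.0248, 0.2318]
tool_rot: [0.001, -0.11, 0.994, -0.0]
contact_force: [1.0, -0.8, -0.9]
gripper_width: 0.121
```

Run:
```python
from h import *
info(); wcam("pics/w4.png")
```

```text
t 7.65 eef [0.5161 0.0248 0.2318] st [-54.2 117.6 231.8] yaw_y 102.59 z [ 0.002  0.    -1.   ] F [ 1.  -0.8 -0.9] w 0.121
```

View pics/w4.png

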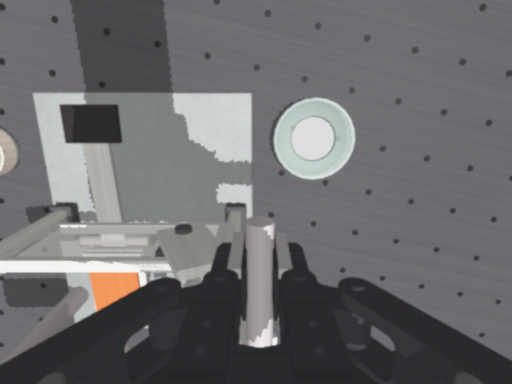

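>>> move_arm(steps=[-1,0,0,1,0,0,0,-1,0,0,1.4,0,0,0,-1,0,0,1.4,0,0,0,-1,0,0,1.2,0,0,0,-1,0,0,0,0,0,0])

```text
t: 8.2
eef_pos: [0.5159, 0.0248, 0.2825]
tool_rot: [0.001, -0.11, 0.994, -0.0]
contact_force: [4.9, -2.4, -4.1]
gripper_width: 0.124
```

Run:
```python
from h import *
info(); d=cams.read_camera("side")["pixels"][100:310,190:350]; cv2.imwrite("pics/s3.png",cv2.resize(d[:,:,::-1],None,fx=2.85,fy=2.85,interpolation=cv2.INTER_CUBIC))
wcam("pics/w5.png")
```

```text
t 8.2 eef [0.5159 0.0248 0.2825] st [-54.4 117.7 282.5] yaw_y 102.61 z [ 0.003  0.    -1.   ] F [ 4.9 -2.4 -4.1] w 0.124
```

View pics/s3.png

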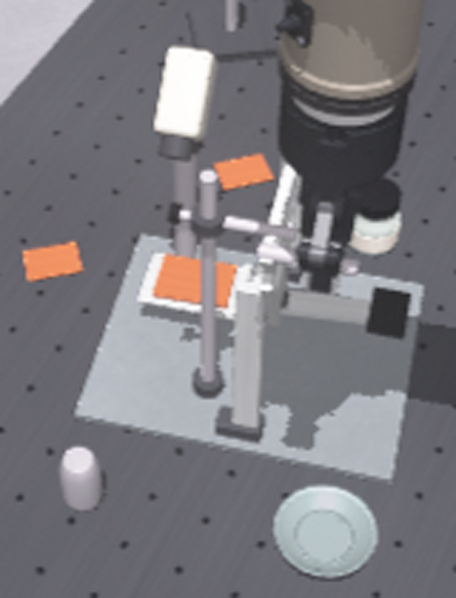

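View pics/w5.png

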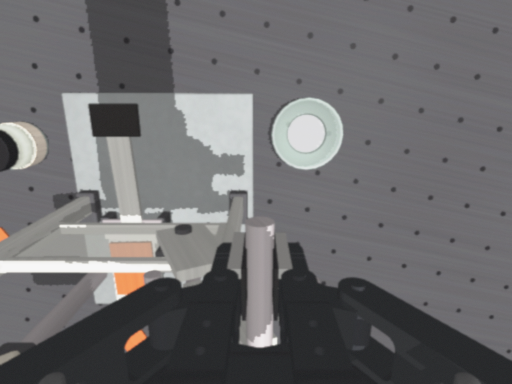

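>>> move_arm(steps=[-1,0.12,-0.51,0.39,0,0,0,-1,0.12,-0.51,0.35,0,0,0,-1,0.11,-0.5,0.32,0,0,0,-1,0.11,-0.47,0.23,0,0,0,-1,0,0,0,0,0,0])

```text
t: 8.8
eef_pos: [0.5201, 0.0056, 0.2935]
tool_rot: [0.0, -0.11, 0.994, 0.0]
contact_force: [5.4, 0.5, -3.4]
gripper_width: 0.123
```

Run:
```python
from h import *
o=info(); s=st(np.load("pose.npy"),o["eef_pos"]); th=np.arcsin((s[1]-55)/140); h=s[2]-6.6-140*np.cos(th); print("th",th,"hinge",h,"along",(229-h)*np.cos(th),"across",-(229-h)*np.sin(th))
d=cams.read_camera("side")["pixels"][100:310,190:350]; cv2.imwrite("pics/s4.png",cv2.resize(d[:,:,::-1],None,fx=2.85,fy=2.85,interpolation=cv2.INTER_CUBIC))
```

```text
t 8.8 eef [0.5201 0.0056 0.2935] st [-54.6  98.  293.5] yaw_y 102.62 z [ 0.001  0.001 -1.   ] F [ 5.4  0.5 -3.4] w 0.123
th 0.3123433520450466 hinge 153.63930737614285 along 71.71444810562849 across -23.157545760563554
```

View pics/s4.png

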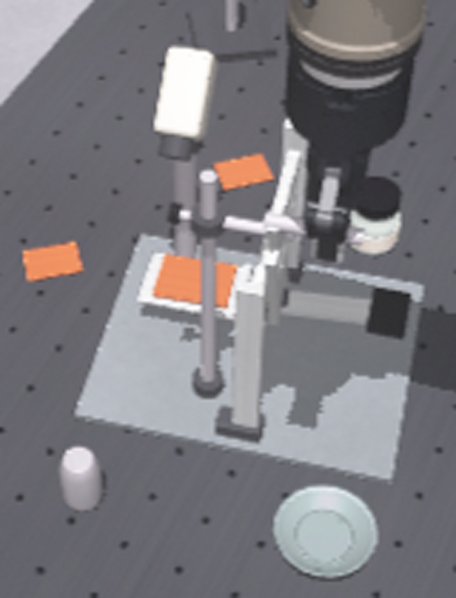

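>>> move_arm(steps=[-1,0.11,-0.5,0.35,0,0,0,-1,0.11,-0.5,0.25,0,0,0,-1,0.11,-0.48,0.2,0,0,0,-1,0,0,0,0,0,0])

```text
t: 9.25
eef_pos: [0.5233, -0.0089, 0.3015]
tool_rot: [0.0, -0.11, 0.994, 0.0]
contact_force: [5.2, 1.3, -4.1]
gripper_width: 0.121
```

```bash
cat >> h.py <<'E'
def bar():
    o=info(); s=st(np.load("pose.npy"),o["eef_pos"]); th=np.arcsin((s[1]-55)/140); h=s[2]-6.6-140*np.cos(th); print("th",th,"hinge",h,"along",(229-h)*np.cos(th),"across",-(229-h)*np.sin(th))
E
python3 -c "
from h import *
bar()"
```

```text
t 9.25 eef [ 0.5233 -0.0089  0.3015] st [-54.6  83.1 301.5] yaw_y 102.63 z [ 0.001  0.001 -1.   ] F [ 5.2  1.3 -4.1] w 0.121
th 0.20218717574694187 hinge 157.70713989442137 along 69.84060381724954 across -14.316492603832588
```

>>> move_arm(steps=[-1,0.1,-0.46,0.12,0,0,0,-1,0.1,-0.46,0.1,0,0,0,-1,0.1,-0.46,0.08,0,0,0,-1,0.11,-0.46,0.05,0,0,0,-1,0.11,-0.46,0.04,0,0,0,-1,0,0,0,0,0,0])

```text
t: 9.85
eef_pos: [0.5284, -0.0317, 0.3051]
tool_rot: [0.0, -0.11, 0.994, 0.001]
contact_force: [5.2, 1.2, -4.2]
gripper_width: 0.123
```

```bash
python3 -c "
from h import *
bar()"
```

```text
t 9.85 eef [ 0.5284 -0.0317  0.3051] st [-54.7  59.8 305.1] yaw_y 102.65 z [-0.     0.001 -1.   ] F [ 5.2  1.2 -4.2] w 0.123
th 0.03437555002460807 hinge 158.53435251132453 along 70.42401772015316 across -2.4218183560764914
```

>>> move_arm(steps=[-1,0.1,-0.47,0.05,0,0,0,-1,0,0,0,0,0,0])

```text
t: 10.05
eef_pos: [0.5293, -0.036, 0.3055]
tool_rot: [0.0, -0.11, 0.994, 0.001]
contact_force: [4.9, 1.7, -3.6]
gripper_width: 0.124
```

>>> move_arm(steps=[-1,0.04,-0.2,0,0,0,0,-1,0.04,-0.2,0,0,0,0,-1,0,0,0,0,0,0])

```text
t: 10.35
eef_pos: [0.5302, -0.0397, 0.3055]
tool_rot: [0.0, -0.111, 0.994, 0.001]
contact_force: [5.1, 2.0, -4.1]
gripper_width: 0.118
```

>>> move_arm(steps=[-1,0.04,-0.2,0,0,0,0,-1,0,0,0,0,0,0])

```text
t: 10.55
eef_pos: [0.5305, -0.0415, 0.3054]
tool_rot: [0.0, -0.111, 0.994, 0.001]
contact_force: [5.5, 2.1, -4.6]
gripper_width: 0.122
```

```bash
python3 -c "
from h import *
bar(); wcam('pics/w6.png')"
```

```text
t 10.55 eef [ 0.5305 -0.0415  0.3054] st [-54.8  49.7 305.4] yaw_y 102.7 z [-0.     0.002 -1.   ] F [ 5.5  2.1 -4.6] w 0.122
th -0.03765624143642402 hinge 158.92473256437285 along 70.02559020370583 across 2.6381476071903265
```

View pics/w6.png

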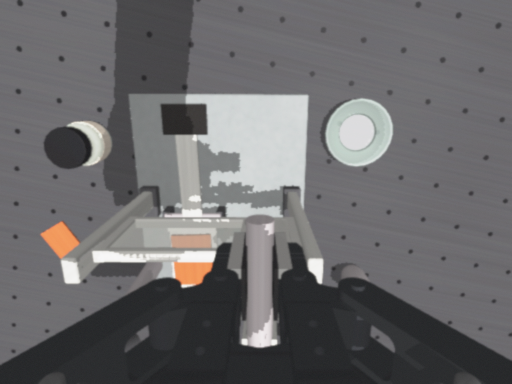

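>>> move_arm(steps=[-1,0.02,-0.1,0,0,0,0,-1,0.02,-0.1,0,0,0,0,-1,0,0,0,0,0,0])

```text
t: 10.9
eef_pos: [0.5309, -0.0431, 0.3053]
tool_rot: [-0.0, -0.111, 0.994, 0.001]
contact_force: [4.3, 3.6, -3.8]
gripper_width: 0.12
```

>>> move_arm(steps=[-1,0.02,-0.1,0,0,0,0,-1,0.02,-0.1,0,0,0,0,-1,0,0,0,0,0,0])

```text
t: 11.2
eef_pos: [0.5312, -0.0445, 0.3053]
tool_rot: [-0.0, -0.111, 0.994, 0.002]
contact_force: [5.0, 5.1, -4.0]
gripper_width: 0.123
```

```bash
python3 -c "
from h import *
bar()"
```

```text
t 11.2 eef [ 0.5312 -0.0445  0.3053] st [-54.8  46.7 305.3] yaw_y 102.74 z [-0.001  0.003 -1.   ] F [ 5.   5.1 -4. ] w 0.123
th -0.05909862748356525 hinge 158.93446764447367 along 69.9432108512221 across 4.138366837871395
```

>>> move_arm(steps=[-1,-0.16,0.7,0,0,0,0,-1,0,0,-0.3,0,0,0,-1,0,0,-0.3,0,0,0,-1,0,0,0,0,0,0])

```text
t: 11.6
eef_pos: [0.5299, -0.0388, 0.2993]
tool_rot: [0.0, -0.111, 0.994, 0.001]
contact_force: [5.2, 3.4, -5.0]
gripper_width: 0.121
```

```bash
python3 -c "
from h import *
bar()"
```

```text
t 11.6 eef [ 0.5299 -0.0388  0.2993] st [-54.8  52.5 299.3] yaw_y 102.7 z [ 0.     0.001 -1.   ] F [ 5.2  3.4 -5. ] w 0.121
th -0.017572777276461938 hinge 152.71433272501557 along 76.27388897565605 across 1.3404820472224754
```

>>> move_arm(steps=[-1,0,0,-0.3,0,0,0,-1,0,0,-0.3,0,0,0,-1,0,0,-0.1,0,0,0,-1,0,0,0,0,0,0])

```text
t: 12.0
eef_pos: [0.53, -0.0391, 0.2932]
tool_rot: [0.0, -0.11, 0.994, 0.001]
contact_force: [5.3, 4.9, -1.6]
gripper_width: 0.12
```

>>> move_arm(steps=[-1,0,0,-0.1,0,0,0,-1,0,0,-0.1,0,0,0,-1,0,0,0,0,0,0])

```text
t: 12.3
eef_pos: [0.5301, -0.0392, 0.2928]
tool_rot: [0.001, -0.11, 0.994, 0.001]
contact_force: [-1.3, 4.6, 11.1]
gripper_width: 0.12
```

```bash
python3 -c "
from h import *
bar()"
```

```text
t 12.3 eef [ 0.5301 -0.0392  0.2928] st [-54.7  52.1 292.8] yaw_y 102.67 z [ 0.001  0.002 -1.   ] F [-1.3  4.6 11.1] w 0.12
th -0.020491786661737683 hinge 146.2055063726447 along 82.77711098026234 across 1.696488364684461
```

>>> move_arm(steps=[-1,-0.07,0.3,0.1,0,0,0,-1,0,0,0,0,0,0])

```text
t: 12.5
eef_pos: [0.5296, -0.0375, 0.293]
tool_rot: [0.001, -0.11, 0.994, -0.0]
contact_force: [3.1, -0.4, 5.5]
gripper_width: 0.123
```

```bash
python3 -c "
from h import *
bar()
d=cams.read_camera('side')['pixels'][100:310,190:350]; cv2.imwrite('pics/s5.png',cv2.resize(d[:,:,::-1],None,fx=2.85,fy=2.85,interpolation=cv2.INTER_CUBIC))"
```

```text
t 12.5 eef [ 0.5296 -0.0375  0.293 ] st [-54.8  53.9 293. ] yaw_y 102.62 z [ 0.002 -0.    -1.   ] F [ 3.1 -0.4  5.5] w 0.123
th -0.008122893189743534 hinge 146.39989221777194 along 82.5973827620929 across 0.6709444746109485
```

View pics/s5.png

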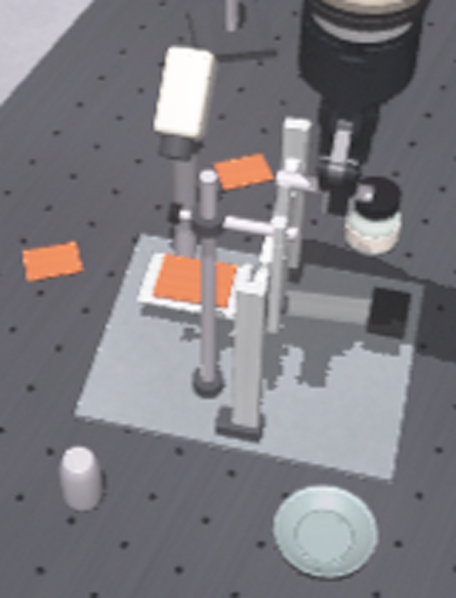

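>>> move_arm(steps=[-0.6,0,0,0.05,0,0,0,-0.6,0,0,0,0,0,0,0,0,0,0,0,0,0,0,0,0,0,0,0,0])

```text
t: 12.95
eef_pos: [0.5283, -0.0374, 0.2921]
tool_rot: [-0.001, -0.11, 0.994, 0.0]
contact_force: [-0.3, -1.6, 0.3]
gripper_width: 0.499
```

```bash
python3 -c "
from h import *
bar(); wcam('pics/w7.png')
d=cams.read_camera('side')['pixels'][100:310,190:350]; cv2.imwrite('pics/s6.png',cv2.resize(d[:,:,::-1],None,fx=2.85,fy=2.85,interpolation=cv2.INTER_CUBIC))"
```

```text
t 12.95 eef [ 0.5283 -0.0374  0.2921] st [-56.1  54.3 292.1] yaw_y 102.61 z [-0.002 -0.    -1.   ] F [-0.3 -1.6  0.3] w 0.499
th -0.005077070477000849 hinge 145.47219522636965 along 83.52672824267268 across 0.42407472974880955
```

View pics/s6.png

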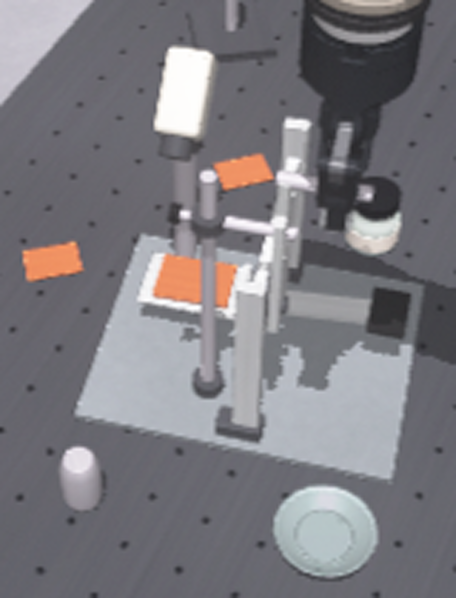

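View pics/w7.png

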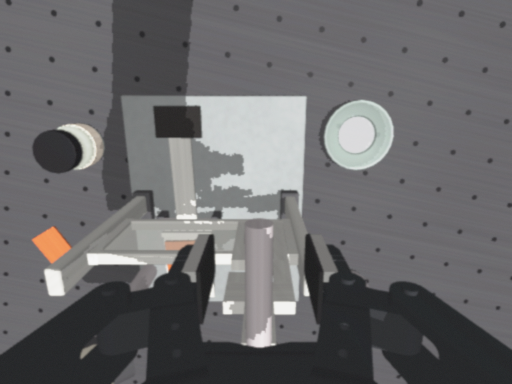

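>>> move_arm(steps=[0,0,0,2,0,0,0,0,0,0,4,0,0,0,-1,-0.8,-2.5,0,0,0,0,-1,-0.8,-2.5,0,0,0,0,-1,-0.7,-2.5,0,0,0,0,-1,-0.7,-2.6,0,0,0,0,-1,0,0,0,0,0,0,-1,0,0,0,0,0,0])

```text
t: 13.85
eef_pos: [0.4987, -0.1385, 0.3526]
tool_rot: [-0.0, -0.109, 0.994, 0.0]
contact_force: [0.4, 1.6, -0.2]
gripper_width: -0.001
```

```bash
python3 -c "
from h import *
info(); wcam('pics/w8.png'); p=np.load('pose.npy'); print(proj('wrist',S2W(p,[[-102,-34,53],[-77,55,284],[-19,55,284]])))
d=cams.read_camera('side')['pixels'][100:310,190:350]; cv2.imwrite('pics/s7.png',cv2.resize(d[:,:,::-1],None,fx=2.85,fy=2.85,interpolation=cv2.INTER_CUBIC))"
```

```text
t 13.85 eef [ 0.4987 -0.1385  0.3526] st [-107.3  -37.8  352.6] yaw_y 102.55 z [-0.  0. -1.] F [ 0.4  1.6 -0.2] w -0.001
[[262.15419286 159.16403839]
 [405.3615664  263.15127987]
 [395.22386316 339.22758677]]
```

View pics/s7.png

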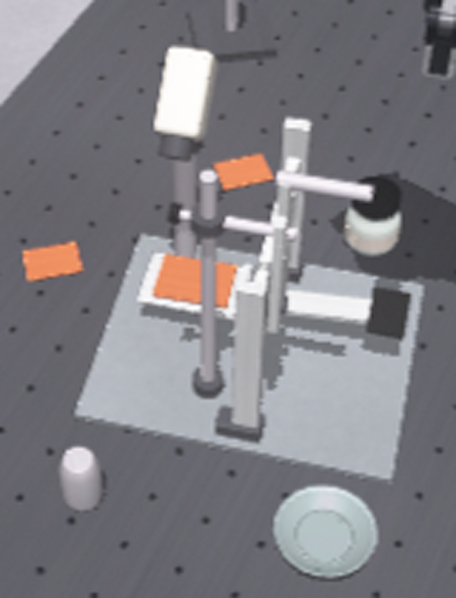

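View pics/w8.png

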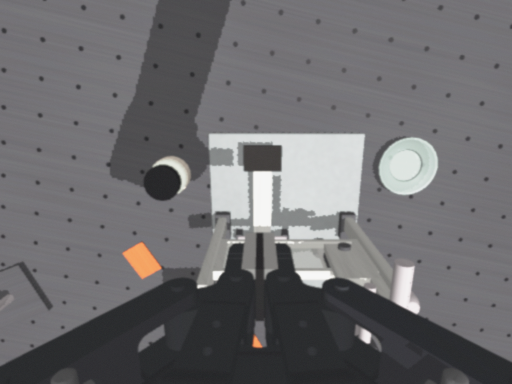

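>>> move_arm(steps=[-1,0,0,-4.5,0,0,0,-1,0,0,-4.5,0,0,0,-1,0,0,-4.5,0,0,0,-1,0,0,-4.5,0,0,0,-1,0,0,-4,0,0,0,-1,0,0,-3,0,0,0,-1,0,0,-1,0,0,0,-1,0,0,0,0,0,0])

```text
t: 14.75
eef_pos: [0.4985, -0.1373, 0.0916]
tool_rot: [-0.001, -0.111, 0.994, 0.0]
contact_force: [-0.1, -0.0, 0.4]
gripper_width: -0.004
```

```bash
python3 -c "
from h import *
info()
d=cams.read_camera('side')['pixels'][100:310,190:350]; cv2.imwrite('pics/s8.png',cv2.resize(d[:,:,::-1],None,fx=2.85,fy=2.85,interpolation=cv2.INTER_CUBIC))"
```

```text
t 14.75 eef [ 0.4985 -0.1373  0.0916] st [-107.3  -36.6   91.6] yaw_y 102.7 z [-0.003  0.    -1.   ] F [-0.1 -0.   0.4] w -0.004
```

View pics/s8.png

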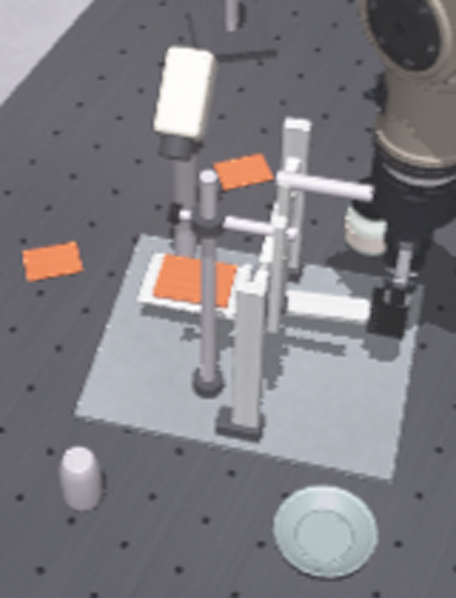

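Clear of the rod. Press slowly.

>>> move_arm(steps=[-1,0,0,-0.6,0,0,0,-1,0,0,-0.6,0,0,0,-1,0,0,-0.4,0,0,0,-1,0,0,-0.4,0,0,0,-1,0,0,-0.4,0,0,0,-1,0,0,-0.4,0,0,0,-1,0,0,-0.3,0,0,0,-1,0,0,0,0,0,0])

```text
t: 15.6
eef_pos: [0.4988, -0.1382, 0.0611]
tool_rot: [-0.0, -0.11, 0.994, 0.0]
contact_force: [0.6, -0.2, 0.2]
gripper_width: -0.002
```

>>> move_arm(steps=[-1,0,0,-0.3,0,0,0,-1,0,0,-0.3,0,0,0,-1,0,0,-0.3,0,0,0,-1,0,0,0,0,0,0])

```text
t: 16.0
eef_pos: [0.4992, -0.1382, 0.0523]
tool_rot: [0.0, -0.11, 0.994, -0.0]
contact_force: [-0.1, 0.6, -0.7]
gripper_width: 0.003
```

```bash
python3 -c "
from h import *
info()
d=cams.read_camera('side')['pixels'][100:310,190:350]; cv2.imwrite('pics/s9.png',cv2.resize(d[:,:,::-1],None,fx=2.85,fy=2.85,interpolation=cv2.INTER_CUBIC)); wcam('pics/w9.png')"
```

```text
t 16.0 eef [ 0.4992 -0.1382  0.0523] st [-106.8  -37.6   52.3] yaw_y 102.63 z [ 0. -0. -1.] F [-0.1  0.6 -0.7] w 0.003
```

View pics/s9.png

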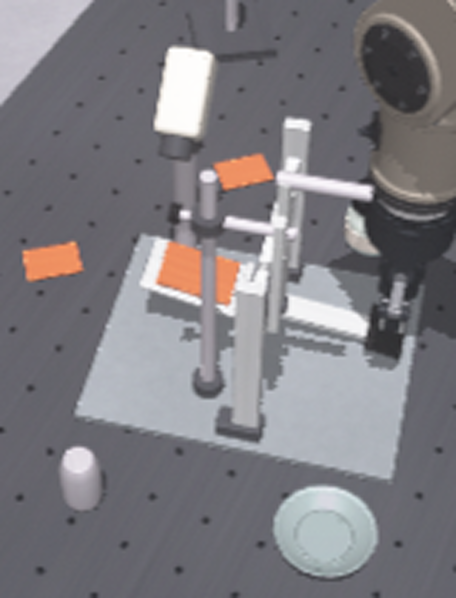

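View pics/w9.png

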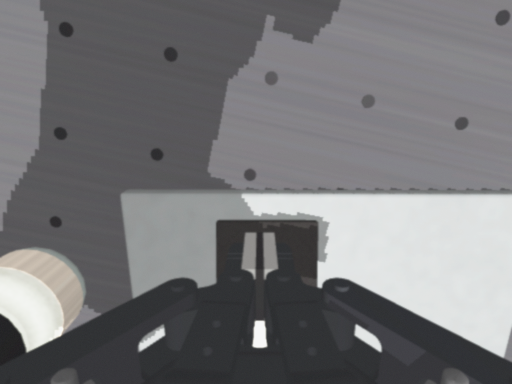

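The rocker is tipping with the plate on it; pressing on to the stop.

>>> move_arm(steps=[-1,0,0,-0.2,0,0,0,-1,0,0,-0.2,0,0,0,-1,0,0,0,0,0,0])

```text
t: 16.4
eef_pos: [0.4991, -0.1382, 0.0485]
tool_rot: [0.0, -0.11, 0.994, -0.0]
contact_force: [0.4, -0.0, 0.7]
gripper_width: -0.001
```

>>> move_arm(steps=[-1,0,0,-0.1,0,0,0,-1,0,0,-0.1,0,0,0,-1,0,0,0,0,0,0])

```text
t: 16.7
eef_pos: [0.4992, -0.1383, 0.0476]
tool_rot: [0.0, -0.11, 0.994, 0.0]
contact_force: [-3.6, 1.4, 15.1]
gripper_width: 0.003
```

>>> move_arm(steps=[-1,0,0,-0.1,0,0,0,-1,0,0,0,0,0,0])

```text
t: 16.9
eef_pos: [0.4993, -0.1383, 0.0473]
tool_rot: [0.001, -0.11, 0.994, 0.0]
contact_force: [-5.5, 2.2, 22.4]
gripper_width: 0.003
```

>>> move_arm(steps=[-1,0,0,0.5,0,0,0,-1,0,0,2,0,0,0,-1,-0.5,0,4,0,0,0,-1,-0.5,0,4.5,0,0,0,-1,-0.5,-0.5,4.5,0,0,0,-1,0,-1,4.5,0,0,0,-1,0,-1,4.5,0,0,0,-1,0,-1,4.5,0,0,0])

```text
t: 17.7
eef_pos: [0.4831, -0.1736, 0.3374]
tool_rot: [-0.0, -0.11, 0.994, 0.0]
contact_force: [1.4, 0.9, -0.6]
gripper_width: 0.001
```

Run:
```python
from h import *
info(); p=np.load('pose.npy')
d=cams.read_camera('side')['pixels'][100:310,190:350]; cv2.imwrite('pics/s10.png',cv2.resize(d[:,:,::-1],None,fx=2.85,fy=2.85,interpolation=cv2.INTER_CUBIC))
d=cams.read_camera('top')['pixels'][130:300,180:380]; cv2.imwrite('pics/t10.png',cv2.resize(d[:,:,::-1],None,fx=3.5,fy=3.5,interpolation=cv2.INTER_CUBIC))
z=lambda P:np.round((proj("side",S2W(p,P))-[190,100]+.5)*2.85).tolist()
for a in (0,.125,.25):
    c,s=np.cos(a),np.sin(a); f=lambda x,y,zz:[20+c*(x-20)+s*(zz-34)*1 , y, 34+s*(x-20)+c*(zz-34)] 
    print(a,"tab corners(outer l,r)",z([f(-119,-9,53),f(-119,-59,53),f(-85,-9,53)]))
for h in (140,144,148): print("rod ends",h,z([[-77,55,h+140],[-19,55,h+140]]))
```

```text
t 17.7 eef [ 0.4831 -0.1736  0.3374] st [-130.3  -68.5  337.4] yaw_y 102.61 z [-0.  0. -1.] F [ 1.4  0.9 -0.6] w 0.001
0 tab corners(outer l,r) [[405.0, 335.0], [412.0, 292.0], [366.0, 328.0]]
0.125 tab corners(outer l,r) [[399.0, 346.0], [406.0, 304.0], [361.0, 336.0]]
0.25 tab corners(outer l,r) [[390.0, 357.0], [398.0, 315.0], [355.0, 345.0]]
rod ends 140 [[372.0, 198.0], [292.0, 185.0]]
rod ends 144 [[373.0, 194.0], [292.0, 181.0]]
rod ends 148 [[374.0, 190.0], [292.0, 177.0]]
```

View pics/s10.png

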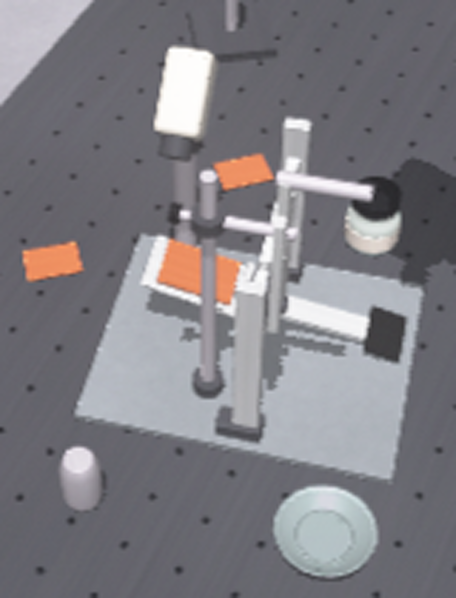

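View pics/t10.png

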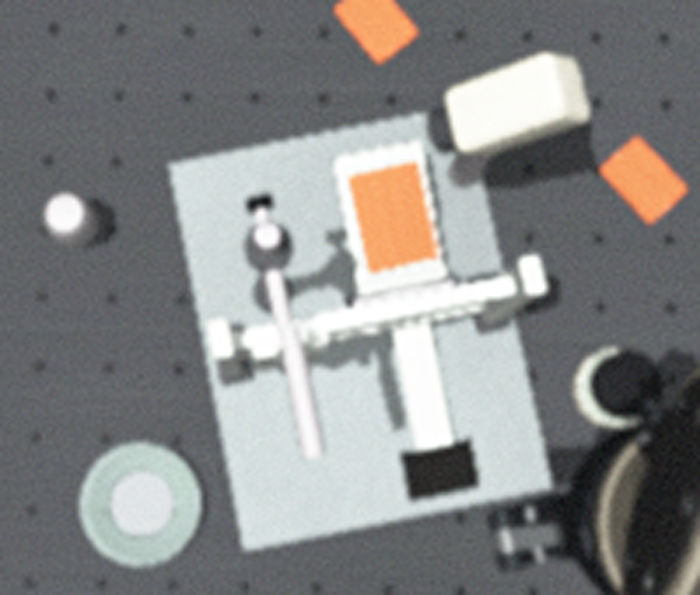

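```bash
python3 -c "
from h import *
print(order.hand_in()); info()"
```

```text
the job is handed in; nothing more can be done
None
the job is handed in; nothing more can be done
```

The shield is hooked and hangs on the catch pin by itself, and the rocker's tab is pressed down to its stop. I handed the job in at about 17.8 s of the 61 s allowed, with the gripper clear of everything.

**Hooking:** A touch from above put the pin axis at about 229 mm, and the camera images put it at about 230 mm. I lifted the leaning bar by its grip rod and swung it over the pin until I felt the slot's back wall, where expected. I then let it down about 12 mm until the pin took the load, and released it.

**Rocker:** I pressed the tab with shut fingertips until the stop, which showed as 22 N with the tips about 22 mm above the work surface. The expected height was about 23 mm.

**Last checks:**
- **Shield and bar:** the side and top images show the shield still up and the bar upright on the pin.
- **Rocker and plate:** the tab stays down, and the plate lies on its raised tray.
- **Bystanders:** the jar, objective and dish stand where they were.

**Disagreement:** from the arm's position, the pin sits about 83 mm from the bar's hinge, against the nominal 85 mm. I put this down to measuring error, since the only other edge the pin could catch on, the lip, would have stopped it at 73 mm.

The 2 N push on the tab did not show above the force sensor's noise, so I judged its movement from the images.

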